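# Push the worn bush out of a slicer casting

## Task

The red slicer casting clamped on the stand still has its worn bush in it. Take the blue-handled ejector rod out of the wooden block and push it gently down through the bore, past the point where the old bush drops into the white tray, until you feel its stop collar land on the boss; then draw the rod out and put it back upright, fully down in its hole in the block. Leave everything else where it stands.

Things in the scene. Friction and masses are not known exactly. Their poses are not given: they have to be found in the camera images.
- blue_rod: Ejector rod to use, 130 mm long, 0.2 kg, upright in a hole of the wooden block. Steel shank 20 mm diameter, 59 mm long, 3 mm chamfer at the nose (15 mm flat); above it a blue square handle 24 x 24 mm, from 59 to 129 mm above the nose. Clamped round the shank is a stop collar (see blue_rod_shank). Origin: centre of the nose's flat end; z up to the handle; x, y square to the handle's flats.
- blue_rod_shank (a point): Point on the blue rod's axis 40 mm above the nose. Just above it a dark steel stop collar, 40 mm diameter and 6 mm thick, is clamped fast on the shank; its underside was last set somewhere between 45 and 53 mm above the nose, differently each time, and the setting is not reported: find it by feel.
- blue_rod_grip (a point): Centre of the lower part of the blue rod's handle, 97 mm above the nose, a good place to grip it.
- block: Fixed wooden block 76 x 210 x 60 mm, origin at the centre of its underside, z up. Three holes, 23 mm diameter, 40 mm deep, in its top on its y axis at -68, 0 and +68 mm, a rod in each. A rod fully down stands with its nose on the hole's bottom, 20 mm above the block's underside; its top is 150 mm above the underside.
- stand: Fixed steel press-out stand, base 130 x 180 mm, origin at the centre of its underside, z up. Two grey uprights at y = +-66 mm carry the red casting, which is clamped to them; the casting's underside is 60 mm up, its boss face 105 mm up. The black clamp knobs at y = +-68 mm reach 102 mm. The white tray lies below the casting.
- boss (a point): Centre of the bore's mouth, level with the top face of the round boss (54 mm diameter), 105 mm above the stand's underside; z up along the bore. The bore is vertical and goes 45 mm right through: 26 mm diameter for the first 3 mm, then 23 mm diameter.
- boss_face: The bright machined ring round the bore's mouth, 26 mm inside and 53 mm outside diameter, on which the rod's stop collar lands; its origin is on the bore's axis 3 mm below the face.
- casting: The red casting clamped in the stand, with boss and bore; origin at the centre of the bore's lower end, 45 mm below the boss face, z up.
- tray (a point): Centre of the catch tray's floor, 14 mm above the stand's underside and straight below the bore; tray 116 x 104 mm inside (along the stand's x and y), rim 14 mm above its floor.
- old_bush: The worn dark-bronze bush in the bore: 22 mm outside, 12 mm hole, 28 mm long, 50 g. Origin: centre of its lower end. Its top end sits 8 to 12 mm below the boss face. A rubber ring near the bore's lower end grips it: some 8 to 20 N slides it down, alike all the way; it lets go and drops when its top end is about 43 mm below the boss face.
- old_bush_mid (a point): Centre of the worn bush, 14 mm from either end.
- yellow_rod: Another rod in the block, like the blue one but with a yellow handle and a 12 mm shank and a fixed collar; not to be moved.
- black_rod: Another rod in the block, like the blue one but with a black handle and a 16 mm shank and a fixed collar; not to be moved.
- new_bush: Bright brass bush, 22 mm diameter and 28 mm tall, standing on the table at the side; not to be moved.
- bottle: Clear glass bottle, 64 mm diameter, 190 mm tall; not to be moved.
- jar: Brown jar with a dark lid, 80 mm diameter, 120 mm tall; not to be moved.
- mug: Blue mug, 80 mm diameter, 85 mm tall; not to be moved.
- screwdriver: Red-handled screwdriver, 200 mm long, lying on the table; not to be moved.
- spanner: Steel spanner, 180 mm long, lying on the table; not to be moved.

How it is judged (in metres and radians):
On the way, in this order (a step that is already met when the one before it is completed fails the run):
1. the blue rod is lifted out of the block (z of blue_rod in the frame of block above 0.062 m), for 0.1 s.
2. the rod is home in the bore: its stop collar bears on the boss face with at least 3 N, and the old bush has dropped out below (horizontal distance between blue_rod and boss below 0.004 m and z of blue_rod in the frame of casting below 0.002 m and contact force between blue_rod and boss_face above 3 N and z of old_bush_mid in the frame of boss below -0.065 m), for 0.3 s.
At the end, for the whole second after the job is handed in: The old bush lies at rest in the white tray, and the blue rod stands released, at rest and upright (within 0.08 rad) in the block's free hole, its nose on the bottom of the hole (within 3 mm) (z of old_bush_mid in the frame of tray below 0.03 m and horizontal distance between old_bush_mid and tray below 0.075 m and linear speed of each of old_bush, blue_rod below 0.02 m/s and z of blue_rod in the frame of block between 0.017 and 0.023 m and horizontal distance between blue_rod and block below 0.08 m and angle between blue_rod's own z axis and vertical below 0.08 rad); the robot touches nothing.
It fails at once if the rod is pushed against the casting with more than 30 N (contact force between blue_rod and casting above 30 N).
It fails at once if the rod is pushed against the bush with more than 30 N (contact force between blue_rod and old_bush above 30 N).
It fails at once if another rod, the new bush or another thing on the table is shifted by more than 20 mm (distance of any of yellow_rod, black_rod, new_bush, bottle, jar, mug, screwdriver, spanner from where it was at the start of the episode above 0.02 m).
It also fails if it takes over 72 s, if anything falls off the work surface, if the arm or the gripper's body presses on something with over 40 N, if the wrist force passes 120 N, or if a joint passes its speed limit or range.

## Robot

A 6-joint arm with a two-finger parallel gripper is mounted at the origin on the work surface. World frame = base frame: x ahead of the robot, y to its left, z up, the work surface at z = 0. Lengths are in m, angles in degrees, forces in N, time in s.
With the tool pointing down it reaches from about 0.35 to 0.875 m from the base axis. Payload 4.2 kg.
Tool frame: the origin (TCP) lies on the front face of the gripper's body, between the roots of the fingers; the fingertips stand finger_overhang ahead of it and the grasp point (between the pads) lies 51 mm ahead of it (finger_overhang is the distance from the TCP to the fingertips, in m); z points along the fingers, y is the line along which they close (so a half turn about z gives the same grasp; the last joint's range is limited). The gripper opens to 87 mm and grips with 3 to 60 N. Pads are 19 mm wide; open, the fingers measure 117 mm over their backs; the gripper's body (75 mm by 190 mm) begins 51 mm behind the grasp point.
Start: joints at [-53.308, 22.042, 0.453, 0, -68.411, -14.817], TCP at [0.233, -0.58, 0.292] pointing down, gripper open.
Joint ranges: [-179.83, 179.83], [-69.29, 118.12], [-61.27, 80.66], [-181.25, 117.63], [-171.15, -9.14], [-177.46, 177.46]. Speed limits (degrees/s): [159.86, 159.86, 180, 180, 180, 180].

## Interface

Orientations are given as a 3x3 rotation matrix whose columns are the frame's x, y, z axes.
In Python, from station import sense, capture, camera_model, finish_job, finger_overhang gives the robot as it stands. The module is installed in compiled form; this text tells all that it offers.
- The arm moves only by the tool jog_arm, never from a script. Its argument "rows" is a list that holds one entry, the list of rows, each a list of 4 numbers: the shift along the tool's x, y, z in m, then the turn about the tool's z in rad. A call has 1 to 20 rows; each row shifts and turns the commanded pose from where the row before left it, along the tool's axes as they then stand; what a row does not reach is not made up. A row lasts 1/8 s, in which the tool goes at most 62.5 mm and 10.7 degrees, less where a joint would pass 70% of its speed; a pose out of reach is approached as far as the arm can. A call is refused whole if a number of a shift passes 0.0625 or a number of a turn 0.188, either way. A call with a gripper value outside its range is refused whole. "claw" is the opening, from 0 (shut) to 1 (fully open), set as the call begins (left out, the last holds). The fingers move at their own pace and stop on an object; the grip force is fixed at half the most. Time passes only in rows, so rows that do not move let the fingers close. It gives the time, the measured TCP pose, the force, the opening and the grip force at its end, in the units of the state.
- sense(): the state, without advancing time (a new reading comes with each control period).
- capture(name): name is "side" or "top"; returns the picture (480x640x3 uint8, red, green, blue); there is no depth.
- camera_model(name): a dict with "fovy" (degrees; the focal length in pixels is half the picture's height over the tangent of half this angle, whatever the lens; pixels are square), "cx", "cy" (the principal point, pixels), "k1" (the pictures are not rectified: a ray, as slopes to the right and down, at radius r is drawn at 1 + k1 r^2 times it, then the intrinsics apply), "eye" and "rotation" of the camera in the world. Camera axes: x right, y down, z forward; pixel columns grow to the right and rows downward; lengths in m; the calibration is good to about 2 mm. A picture is of the moment at which its call begins. camera_model takes no time and is no camera call.
- finish_job(): hands the job in; it is judged then, once.
The state is a dict: "time_s": time; "joints": joint angles; "joint_velocities": joint speeds; "effort": joint torques, N m; "tcp_pos": TCP position; "ee_rot": TCP orientation; "wrist_force": force on the tool from outside, world axes, zero at the start; "moment": the same for the moment, N m; "gripper_width": opening from 0.0 (shut) to 1.0 (fully open); "gripper_force": force on a finger pad.
Only numpy, scipy, OpenCV 4.12 (cv2) and the standard library are available. Lean on these libraries where they do the work, as an engineer would, in place of code of your own. Each camera call takes 0.05 s, during which the arm holds its last target. There are 200 camera calls.

## Working session

There is one attempt and no reset: what is moved stays moved. The work goes in short steps, Python scripts to look and compute and a tool call to move; the robot and the scene stay as the last step left them, time stands still between calls to the robot, and variables do not carry over. Pictures are saved under pics/ and viewed, at most 10 in all, crops included, and the job is handed in when it is done.

Besides the shell and the picture viewer there is one more tool, called after "Request:" as name(argument=value, ...) on one line, values as JSON. jog_arm: Moves the arm, as the interface text tells. Its arguments: {"type":"object","properties":{"rows":{"type":"array"},"claw":{"type":"number"}},"required":["rows"]}

```bash
mkdir -p pics
python3 - <<'E'
from station import *
import cv2
for n in("side","top"):
    cv2.imwrite(f"pics/{n}0.png",capture(n)[:,:,::-1]); print(camera_model(n))
s=sense(); print(s, finger_overhang if not callable(finger_overhang) else finger_overhang())
E
```

```text
{'fovy': 44.91776039633846, 'cx': 318.6073201139795, 'cy': 244.50630713087588, 'k1': 0.05882954836008029, 'eye': array([0.46993125, 0.86084908, 1.1172265 ]), 'rotation': array([[-0.98580211, -0.11790199,  0.1195547 ],
       [-0.1671517 ,  0.75671684, -0.63201261],
       [-0.01595351, -0.64302313, -0.76568057]])}
{'fovy': 55.177339636644334, 'cx': 325.9712417823688, 'cy': 238.0592721156676, 'k1': 0.005264118199576654, 'eye': array([ 0.33811698, -0.00364847,  1.34247765]), 'rotation': array([[ 0.03399405, -0.97744988,  0.20841337],
       [-0.99941512, -0.03247065,  0.0107274 ],
       [-0.00371818, -0.20865614, -0.977982  ]])}
{'time_s': 0.1, 'joints': array([-5.33078098e+01,  2.20857445e+01,  3.89307077e-01, -2.42702276e-02,
       -6.84114397e+01, -1.48160380e+01]), 'joint_velocities': array([ 0.01616057, -0.03108831,  0.18036129,  0.03620858, -0.06818432,
       -0.01818303]), 'effort': array([-4.77187477e-04, -3.91689348e+01,  1.87936342e+01,  4.23192725e+00,
        1.34559110e-02, -7.59276963e-05]), 'tcp_pos': array([ 0.23274551, -0.5796254 ,  0.29128961]), 'ee_rot': array([[-9.28049578e-01, -3.72455804e-01, -8.09154886e-04],
       [-3.72456669e-01,  9.28047943e-01,  1.74506956e-03],
       [ 1.00973242e-04,  1.92088620e-03, -9.99998150e-01]]), 'wrist_force': array([ 0.55045204,  0.07822717, -0.62251219]), 'moment': array([-0.05099517, -0.01618417, -0.00516877]), 'gripper_force': 0.0, 'gripper_width': 1.0012391657076227} 0.0697
```

View pics/side0.png

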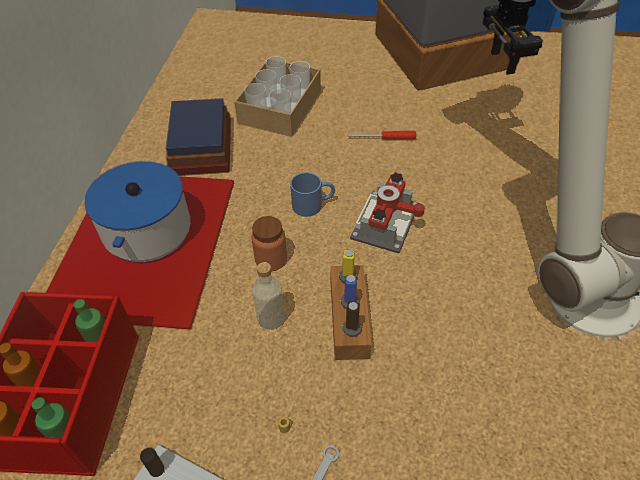

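View pics/top0.png

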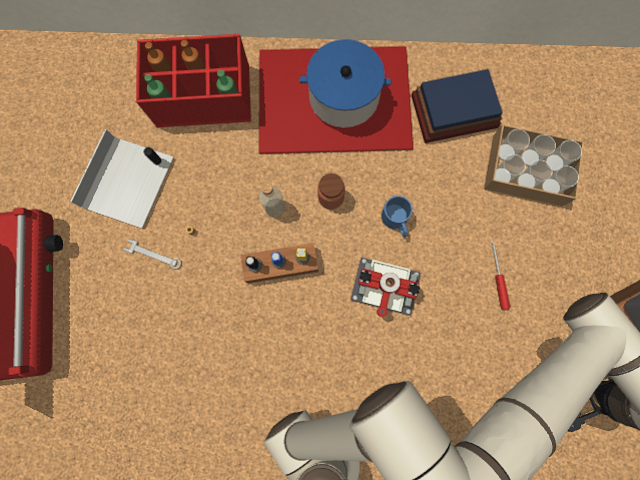

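Run:
```python
import cv2,numpy as np
s=cv2.imread("pics/side0.png");t=cv2.imread("pics/top0.png")
def c(im,x,y,w,h,k):
    o=cv2.resize(im[y:y+h,x:x+w],None,fx=k,fy=k,interpolation=cv2.INTER_CUBIC)
    for i in range(0,w,10): cv2.line(o,(i*k,0),(i*k,8 if i%50 else 16),(0,255,0),1)
    for i in range(0,h,10): cv2.line(o,(0,i*k),(8 if i%50 else 16,i*k),(0,255,0),1)
    return o
cv2.imwrite("pics/c1.png",np.hstack([c(s,320,240,60,120,5),c(s,345,165,85,120,5)]))
cv2.imwrite("pics/c2.png",np.hstack([c(t,240,235,80,60,5)[:375],c(t,350,250,75,75,5)[:300]]))
```

```text
(no output)
```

View pics/c1.png

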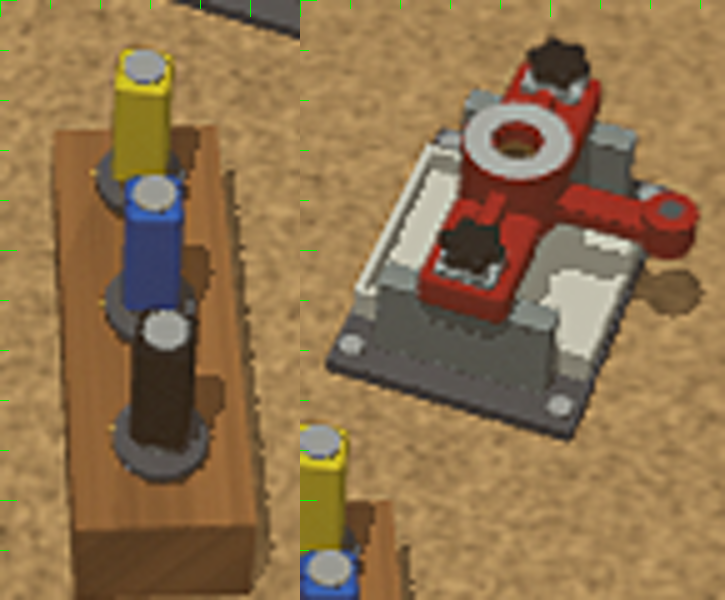

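View pics/c2.png

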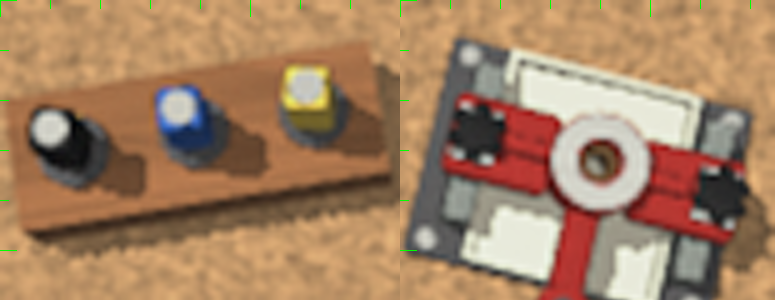

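```bash
cat > h.py <<'E'
from station import *
import numpy as np, cv2
def ray(n,p):
    m=camera_model(n); f=240/np.tan(np.radians(m["fovy"]/2))
    K=np.array([[f,0,m["cx"]],[0,f,m["cy"]],[0,0,1]])
    u=cv2.undistortPoints(np.array([[p]],float),K,np.array([m["k1"],0,0,0.]))[0,0]
    d=m["rotation"]@np.r_[u,1]; return m["eye"],d/np.linalg.norm(d)
def tri(ps,pt):
    A=0;b=0;L=[ray("side",ps),ray("top",pt)]
    for e,d in L:
        P=np.eye(3)-np.outer(d,d); A=A+P; b=b+P@e
    x=np.linalg.solve(A,b); return x,[np.linalg.norm((np.eye(3)-np.outer(d,d))@(x-e)) for e,d in L][0]
def atz(n,p,z):
    e,d=ray(n,p); return e+d*(z-e[2])/d[2]
E
python3 - <<'E'
from h import *
np.set_printoptions(precision=4,suppress=True)
S=lambda x,y,o:(o[0]+x/5-.4,o[1]+y/5-.4)
a=(320,240);b=(345,165);c=(240,235);d=(350,250)
for n,s,t,z in [("yel",S(145,66,a),S(306,85,c),.15),("blue",S(155,193,a),S(180,107,c),.15),("blk",S(166,329,a),S(50,128,c),.15),
 ("boss",S(217,141,b),S(201,161,d),.105),("kn1",S(172,243,b),S(78,130,d),.102),("kn2",S(257,60,b),S(320,193,d),.102),
 ("c1",S(55,130,a),S(370,40,c),.06),("c2",S(213,127,a),S(392,177,c),.06),("c3",S(254,524,a),S(30,232,c),.06),("c4",S(78,527,a),S(5,100,c),.06)]:
    print(n,*tri(s,t),atz("side",s,z)[:2],atz("top",t,z)[:2])
E
```

```text
yel [0.5536 0.0746 0.149 ] 9.982649195655616e-05 [0.5534 0.0755] [0.5535 0.0746]
blue [0.5401 0.1406 0.1479] 0.0002313012720075184 [0.5402 0.1421] [0.5395 0.1404]
blk [0.5266 0.2081 0.1494] 0.00041692002250692545 [0.527  0.2084] [0.5261 0.2081]
boss [ 0.4874 -0.1667  0.1023] 0.00017399490345119004 [ 0.4876 -0.164 ] [ 0.4869 -0.1663]
kn1 [ 0.5026 -0.1004  0.0968] 9.443835991478721e-06 [ 0.5024 -0.0954] [ 0.5019 -0.1   ]
kn2 [ 0.4728 -0.2316  0.098 ] 0.00025619464477416934 [ 0.4731 -0.2275] [ 0.4722 -0.2309]
c1 [0.5973 0.0453 0.0583] 5.754610275742141e-05 [0.597  0.0466] [0.597  0.0452]
c2 [0.5227 0.0296 0.0541] 0.003011061151390401 [0.5254 0.0335] [0.5188 0.0297]
c3 [0.483  0.2328 0.0509] 0.0009631154323053579 [0.4839 0.238 ] [0.4811 0.2312]
c4 [0.5556 0.2507 0.0596] 3.413505764214095e-05 [0.5556 0.251 ] [0.5555 0.2507]
```

Request:
jog_arm(rows=[[[0,0,0,-0.1735],[0,0,0,-0.1735],[0,0,0,-0.1735],[0,0,0,-0.1735],[0,0,0,-0.1735],[0,0,0,-0.1735],[0,0,0,-0.1735],[0,0,0,-0.1735],[0,0,0,0]]])

```text
time_s: 1.23
tcp_pos: [0.2328, -0.5798, 0.2917]
ee_rot: [[0.196, -0.981, -0.0], [-0.981, -0.196, 0.001], [-0.001, 0.0, -1.0]]
wrist_force: [0.4, 0.7, -0.0]
gripper_width: 0.997
gripper_force: 0.0
```

Request:
jog_arm(rows=[[[-0.0403,-0.0277,0,0],[-0.0403,-0.0277,0,0],[-0.0403,-0.0277,0,0],[-0.0403,-0.0277,0,0],[-0.0403,-0.0277,0,0],[-0.0403,-0.0277,0,0],[-0.0403,-0.0277,0,0],[-0.0403,-0.0277,0,0],[-0.0403,-0.0277,0,0],[-0.0403,-0.0277,0,0],[-0.0403,-0.0277,0,0],[-0.0403,-0.0277,0,0],[-0.0403,-0.0277,0,0],[-0.0403,-0.0277,0,0],[-0.0403,-0.0277,0,0],[-0.0403,-0.0277,0,0],[0,0,0,0],[0,0,0,0]]])

```text
time_s: 3.48
tcp_pos: [0.5394, 0.1395, 0.2918]
ee_rot: [[0.196, -0.981, -0.001], [-0.981, -0.196, -0.001], [0.0, 0.001, -1.0]]
wrist_force: [-0.1, -0.7, -0.2]
gripper_width: 0.999
gripper_force: 0.0
```

Request:
jog_arm(rows=[[[-0.0014,-0.0009,0.0155,0],[0,0,0.0155,0],[0,0,0.0155,0],[0,0,0.0155,0],[0,0,0.0155,0],[0,0,0.0155,0],[0,0,0.0155,0],[0,0,0.0155,0],[0,0,0,0]]])

```text
time_s: 4.6
tcp_pos: [0.5398, 0.1409, 0.1667]
ee_rot: [[0.198, -0.98, -0.003], [-0.98, -0.198, -0.002], [0.001, 0.003, -1.0]]
wrist_force: [-0.2, -0.5, -0.2]
gripper_width: 0.999
gripper_force: 0.0
```

Run:
```python
from h import *
a=capture("side");b=capture("top")
r=lambda im,x,y,w,h:cv2.resize(im[y:y+h,x:x+w,::-1],None,fx=5,fy=5,interpolation=cv2.INTER_CUBIC)
cv2.imwrite("pics/g1.png",np.hstack([r(a,315,240,70,120),r(b,240,215,80,120)]))
```

```text
(no output)
```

View pics/g1.png

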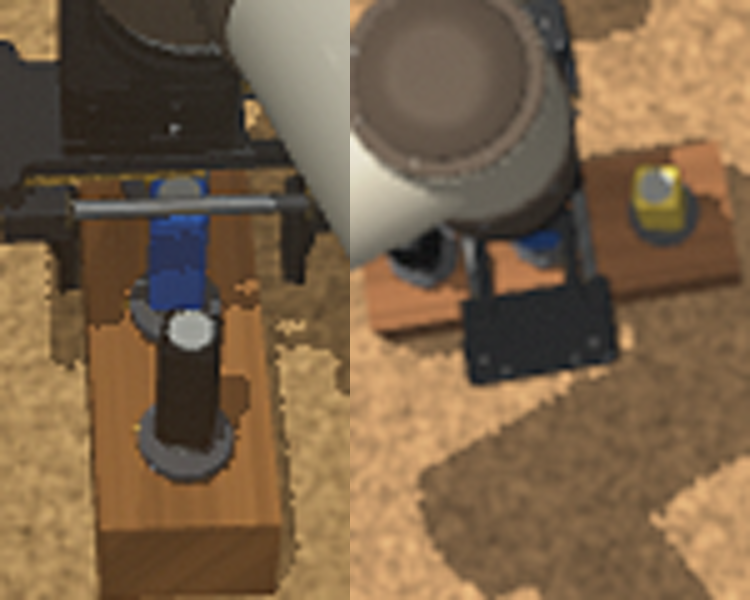

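The fingers straddle the blue handle (side about (351,280)), clear of the black and yellow rods. I'll close now.

Request:
jog_arm(rows=[[[0,0,0,0],[0,0,0,0],[0,0,0,0],[0,0,0,0],[0,0,0,0],[0,0,0,0],[0,0,0,0],[0,0,0,0],[0,0,0,0],[0,0,0,0]]], claw=0)

```text
time_s: 5.95
tcp_pos: [0.5405, 0.1413, 0.1682]
ee_rot: [[0.198, -0.98, 0.0], [-0.98, -0.198, 0.0], [-0.0, -0.0, -1.0]]
wrist_force: [-0.0, 0.1, -0.4]
gripper_width: 0.279
gripper_force: 29.6
```

Request:
jog_arm(rows=[[[0,0,-0.008,0],[0,0,-0.02,0],[0,0,-0.024,0],[0,0,-0.024,0],[0,0,-0.024,0],[0,0,-0.024,0],[0,0,-0.024,0],[0,0,-0.012,0],[0,0,0,0],[0,0,0,0]]])

```text
time_s: 7.2
tcp_pos: [0.5399, 0.1411, 0.3269]
ee_rot: [[0.197, -0.98, -0.003], [-0.98, -0.197, -0.001], [0.0, 0.003, -1.0]]
wrist_force: [-0.6, -0.5, -2.5]
gripper_width: 0.277
gripper_force: 29.6
```

Request:
jog_arm(rows=[[[0.0122,0.0047,0,0],[0.0242,0.0094,0,0],[0.0242,0.0094,0,0],[0.0242,0.0094,0,0],[0.0242,0.0094,0,0],[0.0242,0.0094,0,0],[0.0242,0.0094,0,0],[0.0242,0.0094,0,0],[0.0242,0.0094,0,0],[0.0242,0.0094,0,0],[0.0242,0.0094,0,0],[0.0242,0.0094,0,0],[0.0122,0.0047,0,0],[0,0,0,0],[0,0,0,0],[0,0,0,0]]])

```text
time_s: 9.2
tcp_pos: [0.4875, -0.1652, 0.3282]
ee_rot: [[0.199, -0.98, 0.0], [-0.98, -0.199, 0.0], [-0.0, -0.0, -1.0]]
wrist_force: [0.4, 0.8, -2.1]
gripper_width: 0.277
gripper_force: 29.6
```

Request:
jog_arm(rows=[[[0.0008,0.0,0.01,0],[0,0,0.016,0],[0,0,0.016,0],[0,0,0.016,0],[0,0,0.01,0],[0,0,0,0],[0,0,0,0]]])

```text
time_s: 10.07
tcp_pos: [0.4879, -0.1667, 0.2608]
ee_rot: [[0.198, -0.98, 0.001], [-0.98, -0.198, -0.0], [0.001, -0.001, -1.0]]
wrist_force: [-0.4, -0.7, -1.5]
gripper_width: 0.275
gripper_force: 29.6
```

Run:
```python
from h import *
a=capture("side");b=capture("top")
def r(im,x,y,w,h):
    im=im[:,:,::-1].copy()
    return cv2.resize(im[y:y+h,x:x+w],None,fx=5,fy=5,interpolation=cv2.INTER_CUBIC)
cv2.imwrite("pics/g2.png",np.hstack([r(a,345,140,85,110),r(b,350,240,75,110)]))
s=sense();print(s["tcp_pos"])
m=camera_model("side")
f=240/np.tan(np.radians(m["fovy"]/2))
def proj(P):
    v=m["rotation"].T@(np.array(P)-m["eye"]);u=v[:2]/v[2];u=u*(1+m["k1"]*u@u);return (u*f+[m["cx"],m["cy"]]-[345,140]+.4)*5
x,y,z=s["tcp_pos"]
print("nose",proj([x,y,z-.1482]),"bossC",proj([.4878,-.1661,.105]))
```

```text
[ 0.48787114 -0.16670935  0.26096075]
nose [218.0816241  250.77497179] bossC [216.89757225 262.98152145]
```

View pics/g2.png

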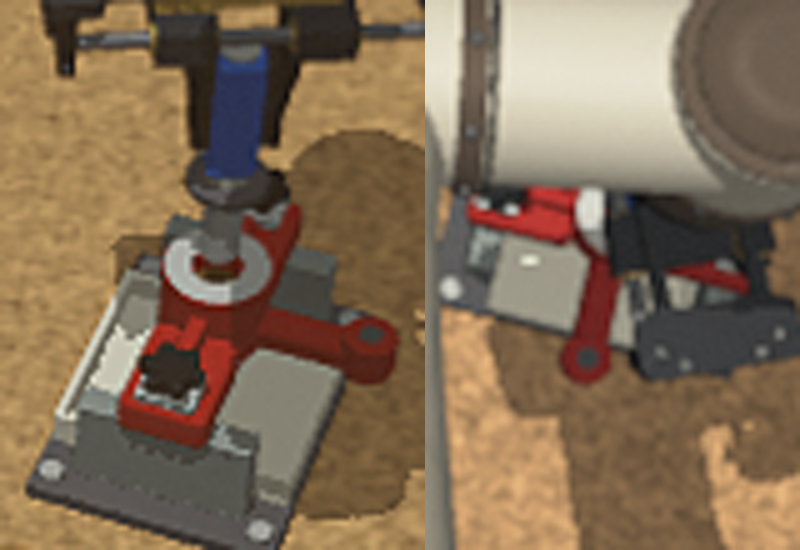

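Run:
```python
from h import *
a=capture("side")[:,:,::-1]
x0,y0=370,145
o=cv2.resize(a[y0:y0+60,x0:x0+50],None,fx=10,fy=10,interpolation=cv2.INTER_CUBIC)
cv2.imwrite("pics/g3.png",o)
s=sense();m=camera_model("side")
f=240/np.tan(np.radians(m["fovy"]/2))
def proj(P):
    v=m["rotation"].T@(np.array(P)-m["eye"]);u=v[:2]/v[2];u=u*(1+m["k1"]*u@u);return np.round((u*f+[m["cx"],m["cy"]]-[x0,y0]+.45)*10)
x,y,z=s["tcp_pos"];print(x,y,z); n=z-.1482
for h in (0,.02,.04,.059,.129,.130): print(h,proj([x,y,n+h]))
for d in ((0,0,0),(.002,0,0),(0,.002,0)): print(proj(np.array([.4878,-.1661,.105])+d))
```

```text
0.48781185776953107 -0.166695536829669 0.2608899383461729
0 [187. 452.]
0.02 [193. 393.]
0.04 [200. 333.]
0.059 [206. 274.]
0.129 [231.  46.]
0.13 [231.  42.]
[184. 476.]
[176. 476.]
[184. 482.]
```

View pics/g3.png

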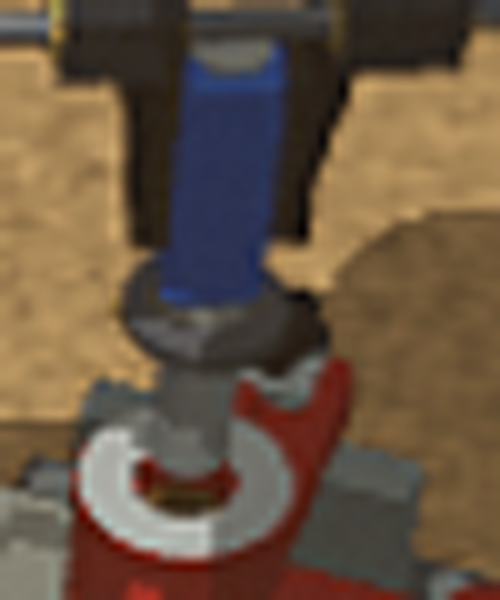

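Request:
jog_arm(rows=[[[-0.0013,-0.0003,0.001,0],[0,0,0.0015,0],[0,0,0.0015,0],[0,0,0.0015,0],[0,0,0.0015,0],[0,0,0.0015,0],[0,0,0.0015,0],[0,0,0.001,0],[0,0,0,0],[0,0,0,0]]])

```text
time_s: 11.48
tcp_pos: [0.4876, -0.1653, 0.2493]
ee_rot: [[0.198, -0.98, 0.0], [-0.98, -0.198, 0.0], [0.0, -0.0, -1.0]]
wrist_force: [0.1, -0.0, -2.3]
gripper_width: 0.275
gripper_force: 29.6
```

Nose is about 4 mm into the mouth with no contact. Continue slowly.

Request:
jog_arm(rows=[[[0,0,0.001,0],[0,0,0.001,0],[0,0,0.001,0],[0,0,0.001,0],[0,0,0.001,0],[0,0,0.001,0],[0,0,0,0]]])

```text
time_s: 12.35
tcp_pos: [0.4875, -0.1653, 0.2431]
ee_rot: [[0.198, -0.98, -0.0], [-0.98, -0.198, 0.0], [-0.0, 0.0, -1.0]]
wrist_force: [-0.5, 0.3, -2.7]
gripper_width: 0.274
gripper_force: 29.6
```

Request:
jog_arm(rows=[[[0,0,0.001,0],[0,0,0.001,0],[0,0,0.001,0],[0,0,0.001,0],[0,0,0.001,0],[0,0,0.001,0],[0,0,0,0]]])

```text
time_s: 13.22
tcp_pos: [0.4881, -0.1657, 0.2404]
ee_rot: [[0.199, -0.98, 0.003], [-0.98, -0.199, -0.002], [0.002, -0.002, -1.0]]
wrist_force: [-3.2, 1.2, 13.3]
gripper_width: 0.274
gripper_force: 29.9
```

Request:
jog_arm(rows=[[[0,0,0.001,0],[0,0,0.001,0],[0,0,0.001,0],[0,0,0,0]]])

```text
time_s: 13.72
tcp_pos: [0.4881, -0.1658, 0.2381]
ee_rot: [[0.199, -0.98, 0.003], [-0.98, -0.199, -0.002], [0.003, -0.002, -1.0]]
wrist_force: [-4.6, 2.9, 16.5]
gripper_width: 0.275
gripper_force: 29.9
```

Request:
jog_arm(rows=[[[-0.0004,0.0004,0.001,0],[0,0,0.001,0],[0,0,0.001,0],[0,0,0.001,0],[0,0,0.001,0],[0,0,0.001,0],[0,0,0,0]]])

```text
time_s: 14.6
tcp_pos: [0.4879, -0.1656, 0.2319]
ee_rot: [[0.199, -0.98, 0.003], [-0.98, -0.199, -0.002], [0.003, -0.003, -1.0]]
wrist_force: [-3.1, 1.0, 14.2]
gripper_width: 0.276
gripper_force: 29.9
```

Request:
jog_arm(rows=[[[-0.0002,0.0002,0.001,0],[0,0,0.001,0],[0,0,0.001,0],[0,0,0.001,0],[0,0,0.001,0],[0,0,0.001,0],[0,0,0.001,0],[0,0,0.001,0],[0,0,0.001,0],[0,0,0,0]]])

```text
time_s: 15.85
tcp_pos: [0.4877, -0.1655, 0.2228]
ee_rot: [[0.199, -0.98, 0.003], [-0.98, -0.199, -0.002], [0.003, -0.003, -1.0]]
wrist_force: [-4.7, 0.9, 13.5]
gripper_width: 0.276
gripper_force: 29.9
```

Request:
jog_arm(rows=[[[0,0,0.001,0],[0,0,0.001,0],[0,0,0.001,0],[0,0,0.001,0],[0,0,0.001,0],[0,0,0.001,0],[0,0,0.001,0],[0,0,0,0]]])

```text
time_s: 16.85
tcp_pos: [0.4877, -0.1654, 0.2156]
ee_rot: [[0.199, -0.98, 0.003], [-0.98, -0.199, -0.002], [0.003, -0.003, -1.0]]
wrist_force: [-3.5, 1.1, 14.3]
gripper_width: 0.27
gripper_force: 29.9
```

Request:
jog_arm(rows=[[[0,0,0.0007,0],[0,0,0.0007,0],[0,0,0.0007,0],[0,0,0.0007,0],[0,0,0.0007,0],[0,0,0,0]]])

```text
time_s: 17.6
tcp_pos: [0.4876, -0.1653, 0.2113]
ee_rot: [[0.199, -0.98, 0.003], [-0.98, -0.199, -0.002], [0.002, -0.002, -1.0]]
wrist_force: [-2.0, -0.5, 9.4]
gripper_width: 0.275
gripper_force: 29.9
```

Request:
jog_arm(rows=[[[0,0,0.0005,0],[0,0,0.0005,0],[0,0,0.0005,0],[0,0,0,0]]])

```text
time_s: 18.1
tcp_pos: [0.4876, -0.1652, 0.2074]
ee_rot: [[0.198, -0.98, 0.002], [-0.98, -0.198, -0.001], [0.001, -0.002, -1.0]]
wrist_force: [1.5, -1.2, 0.1]
gripper_width: 0.277
gripper_force: 29.9
```

Request:
jog_arm(rows=[[[0,0,0,0],[0,0,0,0]]])

```text
time_s: 18.35
tcp_pos: [0.4875, -0.1651, 0.2075]
ee_rot: [[0.198, -0.98, 0.002], [-0.98, -0.198, -0.001], [0.001, -0.002, -1.0]]
wrist_force: [3.7, -4.7, 0.1]
gripper_width: 0.273
gripper_force: 29.9
```

Request:
jog_arm(rows=[[[0,0,0.0005,0],[0,0,0.0005,0],[0,0,0,0]]])

```text
time_s: 18.73
tcp_pos: [0.4875, -0.1651, 0.2068]
ee_rot: [[0.198, -0.98, 0.002], [-0.98, -0.198, -0.001], [0.001, -0.002, -1.0]]
wrist_force: [2.3, -4.3, 2.8]
gripper_width: 0.273
gripper_force: 29.9
```

Request:
jog_arm(rows=[[[0,0,0.0005,0],[0,0,0.0005,0],[0,0,0,0]]])

```text
time_s: 19.1
tcp_pos: [0.4875, -0.1651, 0.2068]
ee_rot: [[0.198, -0.98, 0.002], [-0.98, -0.198, -0.001], [0.001, -0.002, -1.0]]
wrist_force: [1.0, -2.0, 8.5]
gripper_width: 0.276
gripper_force: 29.9
```

Request:
jog_arm(rows=[[[0,0,0.0005,0],[0,0,0.0005,0],[0,0,0,0]]])

```text
time_s: 19.48
tcp_pos: [0.4875, -0.1651, 0.2068]
ee_rot: [[0.199, -0.98, 0.002], [-0.98, -0.199, -0.001], [0.002, -0.002, -1.0]]
wrist_force: [-1.0, -2.3, 12.4]
gripper_width: 0.278
gripper_force: 29.9
```

Request:
jog_arm(rows=[[[0,0,0,0],[0,0,0,0],[0,0,0,0],[0,0,0,0]]])

```text
time_s: 19.98
tcp_pos: [0.4875, -0.1651, 0.2068]
ee_rot: [[0.199, -0.98, 0.002], [-0.98, -0.199, -0.001], [0.002, -0.002, -1.0]]
wrist_force: [-0.2, -1.8, 13.4]
gripper_width: 0.277
gripper_force: 29.9
```

Run:
```python
from h import *
a=capture("side")[:,:,::-1]
cv2.imwrite("pics/g4.png",cv2.resize(a[140:250,345:430],None,fx=5,fy=5,interpolation=cv2.INTER_CUBIC))
```

```text
(no output)
```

View pics/g4.png

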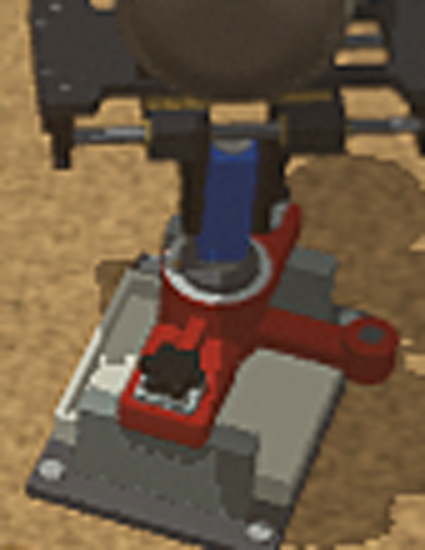

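Request:
jog_arm(rows=[[[0,0,-0.003,0],[0,0,-0.005,0],[0,0,-0.008,0],[0,0,-0.012,0],[0,0,-0.016,0],[0,0,-0.02,0],[0,0,-0.02,0],[0,0,-0.02,0],[0,0,-0.02,0],[0,0,0,0],[0,0,0,0]]])

```text
time_s: 21.4
tcp_pos: [0.4855, -0.1642, 0.326]
ee_rot: [[0.197, -0.98, -0.005], [-0.98, -0.197, 0.002], [-0.003, 0.004, -1.0]]
wrist_force: [-0.6, 1.1, -2.1]
gripper_width: 0.275
gripper_force: 30.0
```

Request:
jog_arm(rows=[[[-0.0122,-0.0047,0,0],[-0.0242,-0.0094,0,0],[-0.0242,-0.0094,0,0],[-0.0242,-0.0094,0,0],[-0.0242,-0.0094,0,0],[-0.0242,-0.0094,0,0],[-0.0242,-0.0094,0,0],[-0.0242,-0.0094,0,0],[-0.0242,-0.0094,0,0],[-0.0242,-0.0094,0,0],[-0.0242,-0.0094,0,0],[-0.0242,-0.0094,0,0],[-0.0122,-0.0047,0,0],[0,0,0,0],[0,0,0,0],[0,0,0,0]]])

```text
time_s: 23.4
tcp_pos: [0.5398, 0.1415, 0.3283]
ee_rot: [[0.197, -0.98, -0.0], [-0.98, -0.197, -0.0], [0.0, 0.0, -1.0]]
wrist_force: [0.7, 0.2, -2.5]
gripper_width: 0.27
gripper_force: 30.0
```

Request:
jog_arm(rows=[[[0.0003,-0.0006,0.008,0],[0,0,0.016,0],[0,0,0.016,0],[0,0,0.016,0],[0,0,0.016,0],[0,0,0.016,0],[0,0,0.016,0],[0,0,0.006,0],[0,0,0,0],[0,0,0,0],[0,0,0,0]]])

```text
time_s: 24.78
tcp_pos: [0.5409, 0.1422, 0.2189]
ee_rot: [[0.198, -0.98, 0.001], [-0.98, -0.198, 0.001], [-0.0, -0.001, -1.0]]
wrist_force: [-0.1, -0.4, -3.3]
gripper_width: 0.276
gripper_force: 30.0
```

Run:
```python
from h import *
s=sense();x,y,z=s["tcp_pos"];print(x,y,z,s["wrist_force"])
a=capture("side")[:,:,::-1]
x0,y0=325,230
cv2.imwrite("pics/g5.png",cv2.resize(a[y0:y0+60,x0:x0+60],None,fx=10,fy=10,interpolation=cv2.INTER_CUBIC))
m=camera_model("side");f=240/np.tan(np.radians(m["fovy"]/2))
def proj(P):
    v=m["rotation"].T@(np.array(P)-m["eye"]);u=v[:2]/v[2];u=u*(1+m["k1"]*u@u);return np.round((u*f+[m["cx"],m["cy"]]-[x0,y0]+.45)*10)
for h in (0,.02,.04,.059,.13): print(h,proj([x,y,z-.1482+h]))
print("hole",proj([.5405,.1413,.06]),proj([.5405+.0115,.1413,.06]),proj([.5405,.1413+.0115,.06]))
```

```text
0.540907894976561 0.14223821172237158 0.21893168987037942 [-0.10165144 -0.37609701 -3.3172898 ]
0 [248. 705.]
0.02 [250. 652.]
0.04 [252. 597.]
0.059 [255. 544.]
0.13 [264. 335.]
hole [249. 729.] [197. 723.] [242. 773.]
```

View pics/g5.png

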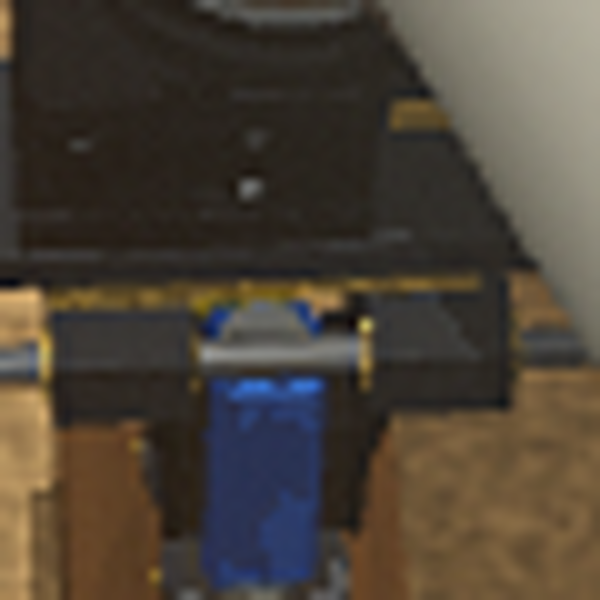

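The crop missed the nose. The handle's axis (about x=262) matches the prediction, so I'll insert by feel at the recorded pick-up position.

Request:
jog_arm(rows=[[[0.0008,0.0004,0.002,0],[0,0,0.002,0],[0,0,0.002,0],[0,0,0.002,0],[0,0,0.002,0],[0,0,0.002,0],[0,0,0.002,0],[0,0,0,0],[0,0,0,0]]])

```text
time_s: 25.95
tcp_pos: [0.5404, 0.1413, 0.2043]
ee_rot: [[0.198, -0.98, 0.0], [-0.98, -0.198, -0.0], [0.0, -0.0, -1.0]]
wrist_force: [-0.5, 0.1, -2.4]
gripper_width: 0.275
gripper_force: 30.0
```

Request:
jog_arm(rows=[[[0,0,0.0025,0],[0,0,0.0025,0],[0,0,0.0025,0],[0,0,0.0025,0],[0,0,0.0025,0],[0,0,0.0025,0],[0,0,0.0025,0],[0,0,0.0025,0],[0,0,0.0025,0],[0,0,0.0025,0],[0,0,0.0025,0],[0,0,0.0025,0],[0,0,0,0],[0,0,0,0]]])

```text
time_s: 27.7
tcp_pos: [0.5404, 0.1413, 0.1743]
ee_rot: [[0.198, -0.98, 0.0], [-0.98, -0.198, 0.0], [0.0, -0.0, -1.0]]
wrist_force: [-0.0, 0.0, -2.2]
gripper_width: 0.273
gripper_force: 30.0
```

Request:
jog_arm(rows=[[[0,0,0.001,0],[0,0,0.001,0],[0,0,0.001,0],[0,0,0.001,0],[0,0,0.001,0],[0,0,0,0],[0,0,0,0]]])

```text
time_s: 28.58
tcp_pos: [0.5404, 0.1412, 0.1693]
ee_rot: [[0.198, -0.98, 0.0], [-0.98, -0.198, -0.0], [0.0, -0.0, -1.0]]
wrist_force: [-0.0, 0.2, -2.6]
gripper_width: 0.277
gripper_force: 30.0
```

Request:
jog_arm(rows=[[[0,0,0.001,0],[0,0,0.0005,0],[0,0,0,0],[0,0,0,0]]])

```text
time_s: 29.08
tcp_pos: [0.5405, 0.1413, 0.1682]
ee_rot: [[0.198, -0.98, 0.0], [-0.98, -0.198, 0.0], [0.0, -0.0, -1.0]]
wrist_force: [-1.3, 0.3, 2.2]
gripper_width: 0.277
gripper_force: 30.0
```

Bottomed at the same height as at pick-up. I'll release and rise.

Request:
jog_arm(rows=[[[0,0,0,0],[0,0,0,0],[0,0,0,0],[0,0,0,0],[0,0,0,0],[0,0,0,0]]], claw=1)

```text
time_s: 29.82
tcp_pos: [0.5404, 0.1412, 0.1677]
ee_rot: [[0.198, -0.98, -0.0], [-0.98, -0.198, -0.0], [0.0, 0.0, -1.0]]
wrist_force: [-0.3, 0.2, -0.8]
gripper_width: 0.869
gripper_force: 0.0
```

Request:
jog_arm(rows=[[[0,0,-0.005,0],[0,0,-0.015,0],[0,0,-0.02,0],[0,0,-0.02,0],[0,0,-0.02,0],[0,0,-0.02,0],[0,0,-0.02,0],[0,0,-0.02,0],[0.03,0.03,0,0],[0.04,0.03,0,0],[0.04,0.03,0,0],[0.04,0.03,0,0],[0.03,0.02,0,0],[0,0,0,0],[0,0,0,0],[0,0,0,0]]])

```text
time_s: 31.82
tcp_pos: [0.4392, -0.0622, 0.3081]
ee_rot: [[0.199, -0.98, 0.001], [-0.98, -0.199, 0.0], [-0.0, -0.001, -1.0]]
wrist_force: [0.5, -0.0, -0.1]
gripper_width: 0.999
gripper_force: 0.0
```

Run:
```python
from h import *
a=capture("side")[:,:,::-1];b=capture("top")[:,:,::-1]
cv2.imwrite("pics/g6.png",np.hstack([cv2.resize(a[160:360,320:430],None,fx=3,fy=3,interpolation=cv2.INTER_CUBIC),cv2.resize(b[200:350,240:390],None,fx=3,fy=4,interpolation=cv2.INTER_CUBIC)]))
```

```text
(no output)
```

View pics/g6.png

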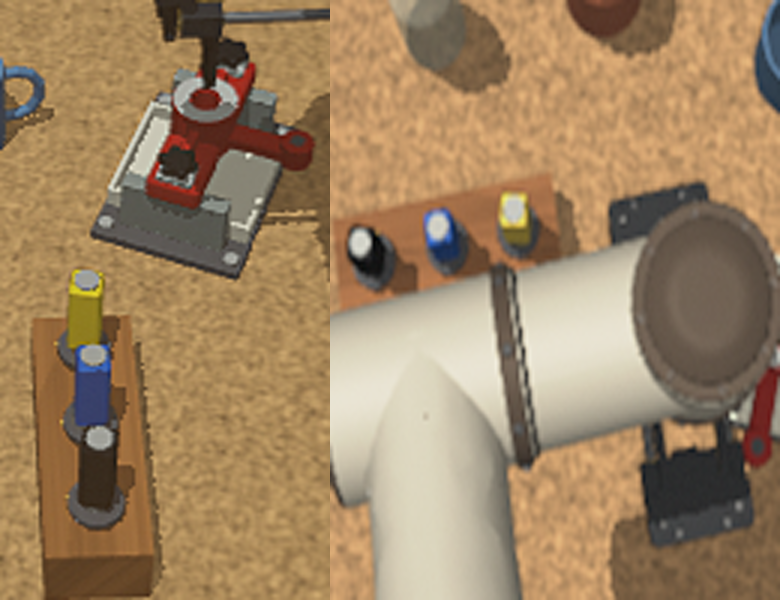

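The blue rod stands upright between the other two, with its top at side (351,279), as at the start. The bore at about side (389,193) now shows no bronze, and the robot is clear of everything.

```bash
python3 -c "
from station import *
print(finish_job())"
```

```text
the job is handed in; nothing more can be done
None
```

The job is handed in at about 32 s: the collar landed firmly on the boss, the bush let go on the way down (the bore looks empty, but I never saw it in the tray), and the blue rod is back upright and fully down in its hole; no verdict was returned.

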